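Load an eyelet press and give it one full stroke

ROBOT

A 6-joint arm with a two-finger parallel gripper is mounted at the origin on the work surface. World frame = base frame: x ahead of the robot, y to its left, z up, the work surface at z = 0. Lengths are in m, angles in degrees, forces in N, time in s.
With the tool pointing down it reaches from about 0.375 to 0.9 m from the base axis. Payload 3.1 kg.
Tool frame: the origin (TCP) lies on the centre line of the jaws, within the pads' length; the fingertips stand 25 mm ahead of it and the grasp point (between the pads) lies 6 mm ahead of it; y points along the fingers, x is the direction in which the jaws open and shut, and the axes are right-handed (so a half turn about y gives the same grasp; the last joint's range is limited). The gripper opens to 87 mm and grips with 3 to 60 N. Pads are 19 mm wide; open, the fingers measure 117 mm over their backs; the gripper's body (75 mm by 190 mm) begins 51 mm behind the grasp point.
Start: joints at [53.715, 30.224, 82.088, -0, 67.689, -10.227], TCP at [0.275, 0.561, 0.217] pointing down, gripper open.
Joint ranges: [-176.69, 176.69], [-43.24, 126.21], [12.49, 139.97], [-82, 262], [0, 151.66], [-163.58, 163.58]. Speed limits (degrees/s): [159.86, 159.86, 180, 180, 180, 180].

INTERFACE

Orientations are given as a 3x3 rotation matrix whose columns are the frame's x, y, z axes.
In Python, from rig import * gives the robot as it stands.
- The arm moves only by the tool play_rows, never from a script. Its argument "commands" is a list of rows, each a list of 2 entries, a list of its own where there are three numbers: the shift along the world's x, y, z in m, then the turn, a rotation vector about the world's x, y, z in rad. A call has 1 to 10 rows; each row is the pose to reach, as a shift and turn from the pose commanded when the call began; what a row does not reach only later rows make up. A row lasts 1/8 s, in which the tool goes at most 62.5 mm and 10.7 degrees, less where a joint would pass 70% of its speed; a pose out of reach is approached as far as the arm can. A call with a gripper value outside its range is refused whole. "gripper" is the finger opening in m, from 0 to 0.087, set as the call begins (left out, the last holds). The fingers move at their own pace and stop on an object; the grip force is fixed at half the most. Time passes only in rows, so rows that repeat a pose let the fingers close. It gives the time, the measured TCP pose, the force and the opening at its end, in the units of the state.
- read_state(): the state, without advancing time (a new reading comes with each control period).
- capture(name): name is "scene" or "top"; returns a dict with "frame" (480x640x3 uint8, red, green, blue), "depth" (480x640 float32, m along the optical axis (not along the pixel's ray), 0 where there is no reading), "mtx" (3x3 intrinsics, pixels), "dist_coeffs" ([k1, k2, p1, p2, k3] as OpenCV has them; the pictures are not rectified), "cam_to_world" (4x4, takes a point from camera to world coordinates). Camera axes: x right, y down, z forward; pixel columns grow to the right and rows downward; lengths in m; the calibration is good to about 2 mm. A picture is of the moment at which its call begins.
- hand_in(): hands the job in, once; it reports no verdict.
The state is a dict: "time_s": time; "joint_positions": joint angles; "qvel": joint speeds; "tau": joint torques, N m; "position": TCP position; "tcp_rot": TCP orientation; "force": force on the tool from outside, world axes, zero at the start; "moment": the same for the moment, N m; "opening": opening from 0.0 (shut) to 1.0 (fully open).
Only numpy, scipy, OpenCV 4.12 (cv2) and the standard library are available. Lean on these libraries where they do the work, as an engineer would, in place of code of your own. Each camera call takes 0.05 s, during which the arm holds its last target. There are 200 camera calls.

TASK

Pick up the narrower of the two loading carriers by its wooden grip and slide it, nose first, between the fences of the eyelet press until it is fully home against the back stop. Only then push the press's sprung plunger gently down until it bottoms on its stop, keep it there for about a second, and let it come all the way back up. Leave the carrier home in the press and do not disturb the other things on the table.

Things in the scene. Friction and masses are not known exactly. Their poses are not given: they have to be found in the camera images.
- press: Grey bench eyelet press, fixed. Origin on the table under the plunger's axis; x from its open mouth to its back, z up. Bed 20 mm above the table, 120 mm wide, x = -115 to +80 mm. Back stop's face at x = +22 mm. Column behind x = +32 mm; head 60 mm wide, x = -25 to +78 mm, 75 to 105 mm above the table. It bears at most 35 N, even for a moment, from the robot or from the carrier.
- plunger: Black round palm cap, 44 mm across, on a vertical sprung stem out of the press's head. Origin at the centre of its top face, 145 mm above the table when up. Moves down from about 3 N, then 0.3 to 0.4 N per mm: 6 to 11 N just before the stop. Bottomed means standing firmly on the stop: 16 to 24 N in all, never over 35. It springs back by itself.
- seat (a point): Point on the bed (20 mm above the table) at the middle of the back stop's face; x points into the stop, the direction of insertion. The stop is hard.
- carrier_grip (a point): Centre of the weighted wooden grip block on the narrow carrier: 40 mm long (x), 24 wide (y), 40 tall; 30 mm above the carrier's underside. x points to the nose. Carrier: loose plywood plate 160 x 60 x 10 mm, 0.14 to 0.28 kg, flat on the table left or right of the press; a 1.5 mm cardboard tag with a brass eyelet on top. Nose edge 132 mm ahead of the grip's centre, tail 28 behind, balance point 20 ahead.
- mouth (a point): Point on the bed (20 mm above the table) midway between the two steel fences where they begin, at press x = -40 mm; axes as the press. The fences are 14 mm high, 63 mm apart, and run from here 62 mm straight in to the back stop. In front of here they flare outwards for 27 mm to about 82 mm apart.
- foot (a point): Centre of the underside of the sprung foot below the head, on the plunger's axis, 37 mm above the table when up; it comes down with the plunger and settles on the carrier. The plunger's stop, inside the head, is set anew each time to a stroke of 8 to 20 mm; it cannot be seen, only felt as a hard rise of force: meet it at a few mm/s. Pressing with the carrier not home spoils the eyelet.
- carrier_nose (a point): Middle of the narrow carrier's nose edge, on its underside; x points forward out of the nose. It meets seat when the carrier is home.
- wide_carrier_grip (a point): Same grip block on the other carrier, which is 95 mm wide and too wide for the press: leave it alone. It starts on the other side of the press.
- tape_dispenser: Blue tape dispenser, 150 x 55 x 104 mm, loose; leave alone. Origin under its centre.
- tape_roll: Cardboard ring, 96 mm across, 24 mm high, loose; leave alone. Origin under its centre.
- pencil_pot: Grey pot of 72 mm diameter and 95 mm height with pencils up to 165 mm high, loose; leave alone. Origin under its centre.
- stapler: Dark stapler, 130 x 34 x 50 mm, loose; leave alone. Origin under its centre.
- glue_jar: Closed jar of 70 mm diameter, 75 mm high, loose; leave alone. Origin under its centre.
- straight_edge: Flat aluminium bar, 340 x 35 x 5 mm, loose; leave alone. Origin under its centre.
There are look-alikes about, which are no part of the job. Of the things shaped like the press, the grey one is meant. Leave any orange look-alike of the part that bears carrier_grip alone.

How it is judged:
By the outcome, as a careful person would: the job done as asked, in the order asked, and still so for the second after the job is handed in, with the robot touching nothing.
It also fails if it takes over 61 s, if anything falls off the work surface, if the arm or the gripper's body presses on something with over 40 N, if the wrist force passes 120 N, or if a joint passes its speed limit or range.

## Working session

There is one attempt and no reset: what is moved stays moved. The work goes in short steps, Python scripts to look and compute and a tool call to move; the robot and the scene stay as the last step left them, time stands still between calls to the robot, and variables do not carry over. Pictures are saved under pics/ and viewed, about 8 in all and at most 12, crops included, and the job is handed in when it is done.

Besides the shell and the picture viewer there is one more tool, called after "Request:" in YAML: its name, and indented under it one key for each argument. play_rows: Moves the arm, as the interface text tells. Its arguments: {"type":"object","properties":{"commands":{"type":"array"},"gripper":{"type":"number"}},"required":["commands"]}

```bash
mkdir -p pics; ls; cat > h.py <<'E'
from rig import *
import numpy as np, cv2
def save(c,n,box=None,s=1):
    f=c["frame"][:,:,::-1]
    if box: x0,y0,x1,y1=box; f=f[y0:y1,x0:x1]
    if s!=1: f=cv2.resize(f,None,fx=s,fy=s,interpolation=cv2.INTER_CUBIC)
    cv2.imwrite("pics/"+n+".png",f)
def ray(c,u,v):
    p=cv2.undistortPoints(np.array([[[u,v]]],float),np.array(c["mtx"]),np.array(c["dist_coeffs"]))[0,0]
    T=np.array(c["cam_to_world"]); return T[:3,3],T[:3,:3]@np.array([p[0],p[1],1.])
def onz(c,u,v,z):
    o,d=ray(c,u,v); return o+d*(z-o[2])/d[2]
def dep(c,u,v):
    o,d=ray(c,u,v); return o+d*c["depth"][int(round(v)),int(round(u))]
def proj(c,P):
    T=np.linalg.inv(np.array(c["cam_to_world"]));r=cv2.Rodrigues(T[:3,:3])[0]
    return cv2.projectPoints(np.atleast_2d(np.array(P,float)),r,T[:3,3],np.array(c["mtx"]),np.array(c["dist_coeffs"]))[0][:,0]
E
python3 - <<'E'
from h import *
import pickle
for n in("scene","top"):
    c=capture(n); save(c,n+"0"); pickle.dump(c,open(n+"0.pkl","wb")); print(n,np.round(c["cam_to_world"],3).tolist())
s=read_state();print({k:np.round(v,3).tolist() for k,v in s.items()})
E
```

```text
pics
scene [[-0.474, 0.477, -0.74, 1.683], [0.88, 0.276, -0.386, 0.637], [0.02, -0.835, -0.551, 1.004], [0.0, 0.0, 0.0, 1.0]]
top [[-0.021, -0.995, 0.095, 0.333], [-1.0, 0.021, -0.003, -0.002], [0.001, -0.095, -0.996, 1.621], [0.0, 0.0, 0.0, 1.0]]
{'time_s': 0.1, 'joint_positions': [53.715, 30.273, 82.148, -0.002, 67.689, -10.227], 'qvel': [0.079, 0.01, -0.215, 0.008, -0.077, -0.087], 'tau': [-0.0, -44.099, -17.715, 0.063, 0.053, -0.0], 'position': [0.274, 0.561, 0.216], 'tcp_rot': [[0.439, -0.001, -0.898], [0.898, -0.002, 0.439], [-0.002, -1.0, 0.0]], 'force': [0.015, 0.061, -0.073], 'moment': [0.016, -0.018, 0.0], 'opening': 1.0}
```

View pics/top0.png

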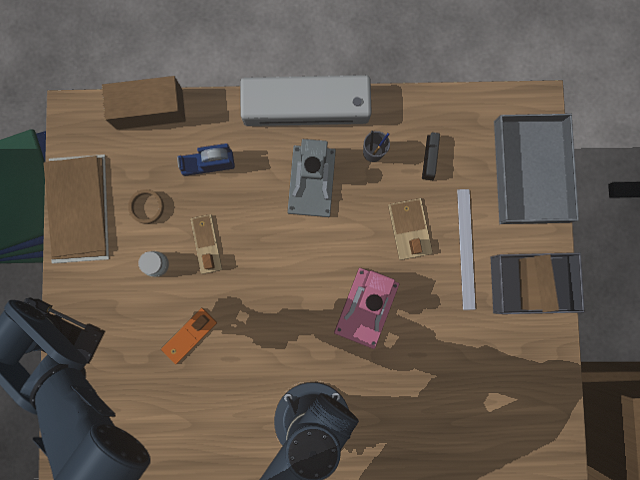

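View pics/scene0.png

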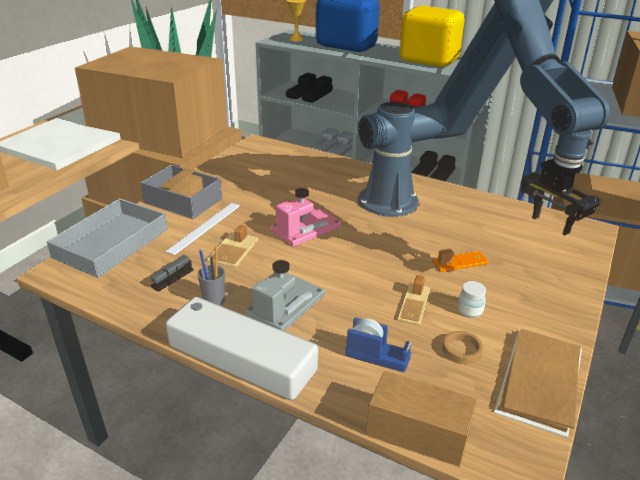

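Top view: the narrow carrier is at about (206,243), with its grip at (208,263). The look-alikes are the wide carrier at (411,228) and the orange one at (190,335). The grey press is at (312,178), with its plunger at (312,164); the pink press at (367,306) is a decoy. I choose the left, visibly narrower plain-wood carrier and check it in a close crop.

```bash
python3 - <<'E'
from h import *
import pickle
t=pickle.load(open("top0.pkl","rb"));s=pickle.load(open("scene0.pkl","rb"))
a=cv2.resize(t["frame"][200:290,180:240],None,fx=6,fy=6,interpolation=cv2.INTER_CUBIC)
b=cv2.resize(t["frame"][130:220,275:345],None,fx=6,fy=6,interpolation=cv2.INTER_CUBIC)
cv2.imwrite("pics/crop1.png",np.hstack([a,b])[:,:,::-1])
a=cv2.resize(s["frame"][260:335,385:445],None,fx=6,fy=6,interpolation=cv2.INTER_CUBIC)
b=cv2.resize(s["frame"][255:330,240:330],None,fx=5,fy=6,interpolation=cv2.INTER_CUBIC)
cv2.imwrite("pics/crop2.png",np.hstack([a,b])[:,:,::-1])
E
```

```text
(no output)
```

View pics/crop1.png

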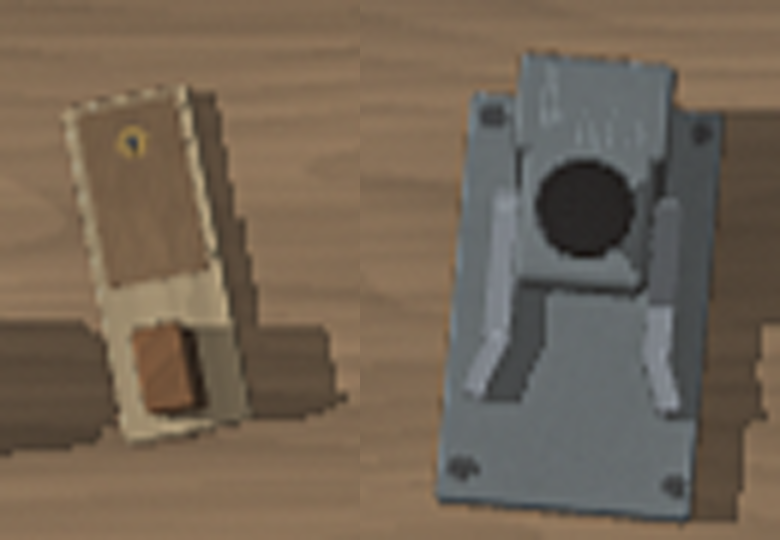

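View pics/crop2.png

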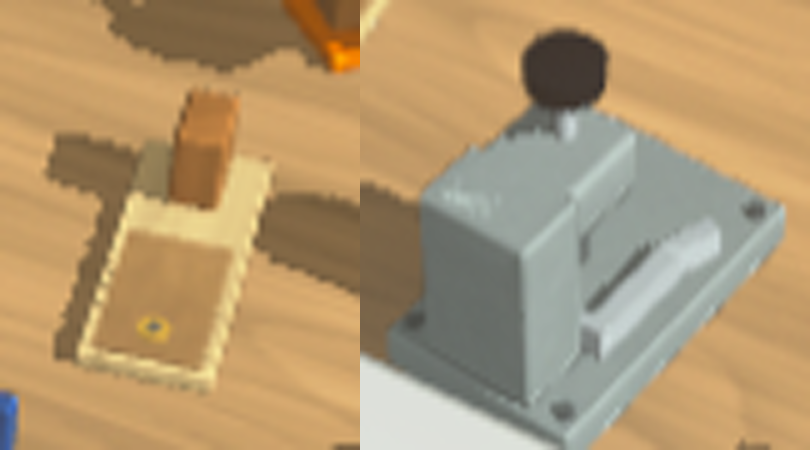

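Crop 1 confirms the choice: 60 mm-looking plywood with a tag, an eyelet towards the far (+x) end, and the grip at the near end. The press mouth faces the robot, and its cap is centred at crop (586,208). I'll fit both poses from corners in the two views.

```bash
cat > fit.py <<'E'
from h import *
import pickle
from scipy.optimize import least_squares
def fit(obs,p0):
    # obs: list (cam, model xyz, uv) ; p=x,y,yaw,z
    def f(p):
        c,s=np.cos(p[2]),np.sin(p[2]);R=np.array([[c,-s,0],[s,c,0],[0,0,1]])
        return np.concatenate([proj(cam,R@np.array(m)+[p[0],p[1],p[3]])[0]-uv for cam,m,uv in obs])
    r=least_squares(f,p0,loss="soft_l1"); return r.x,r.fun.reshape(-1,2)
E
python3 - <<'E'
from fit import *
t=pickle.load(open("top0.pkl","rb"));s=pickle.load(open("scene0.pkl","rb"))
A=lambda x,y:((x+.5)/6-.5+180,(y+.5)/6-.5+200)
B=lambda x,y:((x-360+.5)/6-.5+275,(y+.5)/6-.5+130)
C=lambda x,y:((x+.5)/6-.5+385,(y+.5)/6-.5+260)
D=lambda x,y:((x-360+.5)/5-.5+240,(y+.5)/6-.5+255)
m=.03
# carrier, model origin = grip xy, underside z
car=[(t,(.132,m,.01),A(66,112)),(t,(.132,-m,.01),A(186,90)),(t,(-.028,-m,.01),A(246,418)),(t,(-.028,m,.01),A(130,440)),
(s,(.132,-m,.01),C(80,356)),(s,(.132,m,.01),C(213,380)),(s,(-.028,m,.01),C(270,165))]
x,r=fit(car,[.5,.3,.1,0]);print("carrier",x[:2],np.degrees(x[2]),x[3]);print(np.round(r,1).tolist())
for q in((135,328),(180,320),(203,405),(152,412)): print("grip top",np.round(onz(t,*A(*q),.05),3),)
print("grip depth top",dep(t,*A(165,365)),"plate",dep(t,*A(120,310)), dep(t,*A(150,230)))
P=[(t,(.08,.06,.02),B(472,92)),(t,(.08,-.06,.02),B(720,112)),(t,(-.115,-.06,.02),B(690,520)),(t,(-.115,.06,.02),B(438,498)),
(t,(0,0,.145),B(586,208)),(s,(0,0,.145),D(565,57)),(s,(-.115,.06,.02),D(785,208)),(s,(.08,.06,.02),D(573,432)),(s,(.08,-.06,.02),D(390,338))]
x,r=fit(P,[.7,0,0,0]);print("press",x[:2],np.degrees(x[2]),x[3]);print(np.round(r,1).tolist())
print("cap depth",dep(t,*B(586,208)),"bed",dep(t,*B(600,400)))
E
```

```text
carrier [0.43986586 0.2794287 ] 10.848505088964684 -0.0037435602815338686
[[-0.4, -0.1], [0.5, -0.9], [1.5, -0.0], [-0.2, 0.8], [-0.3, -0.4], [0.4, 0.5], [0.6, 0.0]]
grip top [0.458 0.292 0.05 ]
grip top [0.461 0.272 0.05 ]
grip top [0.422 0.262 0.05 ]
grip top [0.419 0.285 0.05 ]
grip depth top [0.44098898 0.27976002 0.04407079] plate [0.46905979 0.30590885 0.0141419 ] [0.50679221 0.29295894 0.00797477]
press [ 0.67974265 -0.01173607] -5.494292590910194 -0.002528282227585203
[[-0.3, 0.0], [0.6, -0.2], [0.7, -0.1], [-0.1, 0.4], [-0.2, -0.2], [0.5, 0.2], [0.8, -0.5], [-0.3, 1.7], [-0.5, -0.7]]
cap depth [ 0.67753066 -0.01224644  0.14934306] bed [ 0.61569856 -0.01775048  0.0239912 ]
```

Measured poses: carrier grip at (0.440, 0.2795), yaw 10.8°; press at (0.680, -0.012), yaw -5.5°. Heights agree with the text to within about 4 mm. Next I move above the grip.

Request:
play_rows:
  commands:
    - [[0.055,-0.02,0],[0,0,0.16]]
    - [[0.09,-0.07,0],[0,0,0.32]]
    - [[0.12,-0.12,0],[0,0,0.48]]
    - [[0.14,-0.175,-0.01],[0,0,0.644]]
    - [[0.1655,-0.23,-0.03],[0,0,0.644]]
    - [[0.1655,-0.2815,-0.06],[0,0,0.644]]
    - [[0.1655,-0.2815,-0.09],[0,0,0.644]]
    - [[0.1655,-0.2815,-0.11],[0,0,0.644]]
    - [[0.1655,-0.2815,-0.11],[0,0,0.644]]
    - [[0.1655,-0.2815,-0.11],[0,0,0.644]]
  gripper: 0.087

```text
time_s: 1.35
position: [0.4403, 0.2803, 0.107]
tcp_rot: [[-0.188, 0.001, -0.982], [0.982, 0.0, -0.188], [0.0, -1.0, -0.001]]
force: [0.5, -0.3, -0.8]
opening: 1.001
```

```bash
python3 - <<'E'
from h import *
c=capture("scene"); save(c,"s1",(360,200,500,330),5)
s=read_state();print({k:np.round(s[k],4).tolist() for k in("time_s","position","tcp_rot","force","opening","joint_positions")})
E
```

```text
{'time_s': 1.4, 'position': [0.4406, 0.2804, 0.1073], 'tcp_rot': [[-0.1885, 0.0015, -0.9821], [0.9821, 0.0006, -0.1885], [0.0003, -1.0, -0.0016]], 'force': [0.2523, -0.2854, -0.0266], 'opening': 0.9985, 'joint_positions': [20.2032, 31.7559, 102.59, -0.0007, 45.5599, -80.6616]}
```

View pics/s1.png

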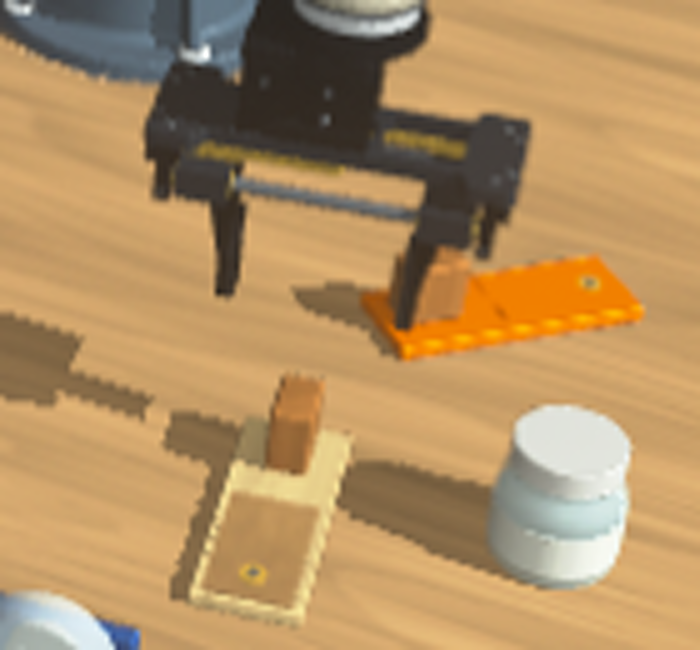

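The open jaws stand above the plain-wood grip (crop ~(295,385)), straddling it, with the orange decoy well behind and the jar clear. I'll descend and grip.

Request:
play_rows:
  commands:
    - [[0,-0.001,-0.025],[0,0,0]]
    - [[0,-0.001,-0.05],[0,0,0]]
    - [[0,-0.001,-0.062],[0,0,0]]
    - [[0,-0.001,-0.065],[0,0,0]]
    - [[0,-0.001,-0.065],[0,0,0]]
    - [[0,-0.001,-0.065],[0,0,0]]

```text
time_s: 2.15
position: [0.4406, 0.2792, 0.0423]
tcp_rot: [[-0.188, 0.002, -0.982], [0.982, 0.001, -0.188], [0.0, -1.0, -0.002]]
force: [-0.1, -0.7, 0.2]
opening: 1.002
```

Request:
play_rows:
  commands:
    - [[0,0,0],[0,0,0]]
    - [[0,0,0],[0,0,0]]
    - [[0,0,0],[0,0,0]]
    - [[0,0,0],[0,0,0]]
    - [[0,0,0],[0,0,0]]
    - [[0,0,0],[0,0,0]]
    - [[0,0,0],[0,0,0]]
    - [[0,0,0],[0,0,0]]
  gripper: 0.0

```text
time_s: 3.15
position: [0.4399, 0.2789, 0.0415]
tcp_rot: [[-0.188, -0.0, -0.982], [0.982, -0.0, -0.188], [-0.0, -1.0, 0.0]]
force: [-0.1, 0.3, 0.6]
opening: 0.265
```

Gripped, opening 23 mm. I'll lift and carry it to a stand-off in front of the mouth, turned to the press's yaw.

Request:
play_rows:
  commands:
    - [[0,0,0.02],[0,0,0]]
    - [[0,0,0.05],[0,0,0]]
    - [[0,-0.02,0.08],[0,0,-0.05]]
    - [[0.005,-0.06,0.08],[0,0,-0.1]]
    - [[0.012,-0.105,0.08],[0,0,-0.15]]
    - [[0.02,-0.15,0.08],[0,0,-0.2]]
    - [[0.025,-0.195,0.08],[0,0,-0.25]]
    - [[0.029,-0.24,0.08],[0,0,-0.285]]
    - [[0.029,-0.262,0.08],[0,0,-0.285]]
    - [[0.029,-0.271,0.08],[0,0,-0.285]]

```text
time_s: 4.4
position: [0.4688, 0.0068, 0.1214]
tcp_rot: [[0.098, -0.001, -0.995], [0.995, 0.0, 0.098], [0.0, -1.0, 0.001]]
force: [0.4, 0.4, -2.3]
opening: 0.263
```

Request:
play_rows:
  commands:
    - [[0,0,-0.02],[0,0,0]]
    - [[0,0,-0.03],[0,0,0]]
    - [[0,0,-0.03],[0,0,0]]
    - [[0,0,-0.03],[0,0,0]]

```text
time_s: 4.9
position: [0.4692, 0.0084, 0.0918]
tcp_rot: [[0.095, 0.0, -0.996], [0.996, -0.0, 0.095], [-0.0, -1.0, -0.0]]
force: [0.4, -0.1, -1.7]
opening: 0.264
```

```bash
python3 - <<'E'
from h import *
import pickle
for n in("scene","top"):
    c=capture(n); pickle.dump(c,open(n+"2.pkl","wb"))
    if n=="top": b=cv2.resize(c["frame"][140:260,270:350],None,fx=5,fy=5,interpolation=cv2.INTER_CUBIC)
    else: a=cv2.resize(c["frame"][230:330,250:330],None,fx=5,fy=6,interpolation=cv2.INTER_CUBIC)
cv2.imwrite("pics/s2.png",np.hstack([a,b])[:,:,::-1])
s=read_state();print({k:np.round(s[k],4).tolist() for k in("time_s","position","tcp_rot","force","opening")})
E
```

```text
{'time_s': 5.0, 'position': [0.4694, 0.0082, 0.092], 'tcp_rot': [[0.095, 0.001, -0.9955], [0.9955, -0.0002, 0.095], [-0.0001, -1.0, -0.001]], 'force': [0.271, -0.7575, -1.2346], 'opening': 0.2577}
```

View pics/s2.png

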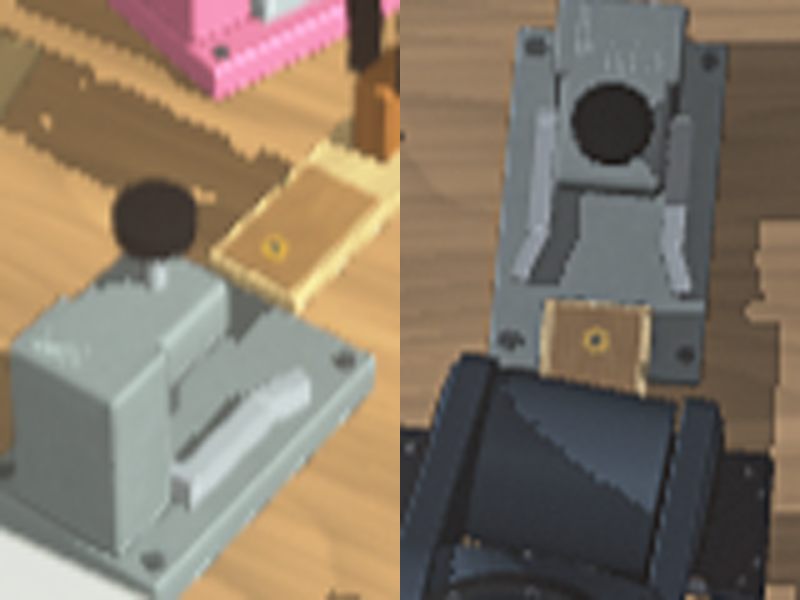

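The carrier is held level with its nose over the front of the bed, at top-crop corners (542,300) and (650,306). I'll compute the nose offset in the press frame, with the bed edges as reference in the same picture.

```bash
python3 - <<'E'
from fit import *
t=pickle.load(open("top2.pkl","rb"))
B=lambda x,y:((x-400+.5)/5-.5+270,(y+.5)/5-.5+140)
P=np.array([.680,-.012]);a=np.radians(-5.5);R=np.array([[np.cos(a),-np.sin(a)],[np.sin(a),np.cos(a)]])
pf=lambda w:np.round(R.T@(w[:2]-P)*1000,1)
for n,q,z in [("noseL",(542,300),.0605),("noseR",(650,306),.0605),("bedFL",(491,355),.02),("bedL top",(519,30),.02),("bedFR",(697,382),.02),("bedBR",(728,45),.02),("cap",(613,124),.145),("TCP",None,0)]:
    w=onz(t,*B(*q),z) if q else np.array([.4694,.0082]); print(n,pf(w))
# edge search along rows in press frame: rectify ortho image at bed z=.034 (fence tops) 
for z,nm in((.034,"f"),(.0605,"c")):
    xs=np.arange(-100,30,.5);ys=np.arange(70,-70,-.5)
    g=np.array([[ *(R@np.array([x,y])/1000+P),z] for x in xs[::-1] for y in ys])
    uv=proj(t,g).reshape(len(xs),len(ys),2).astype(np.float32)
    im=cv2.remap(t["frame"],uv[...,0],uv[...,1],cv2.INTER_CUBIC); cv2.imwrite(f"pics/o{nm}.png",cv2.resize(im[:,:,::-1],None,fx=1.4,fy=1.4*1.0) if 0 else im[:,:,::-1])
a=cv2.imread("pics/of.png");b=cv2.imread("pics/oc.png");cv2.imwrite("pics/ortho.png",cv2.resize(np.hstack([a[:200],b[60:]]),None,fx=1.42,fy=2.84,interpolation=cv2.INTER_CUBIC) if 0 else cv2.resize(a,None,fx=2.25,fy=2.25,interpolation=cv2.INTER_CUBIC))
E
```

```text
noseL [-82.5  32.3]
noseR [-81.4 -26.7]
bedFL [-108.9   59.8]
bedL top [77.3 58.6]
bedFR [-115.4  -56.2]
bedBR [ 77.5 -59.8]
cap [-1.8 -0.3]
TCP [-2.116e+02 -1.000e-01]
```

View pics/ortho.png

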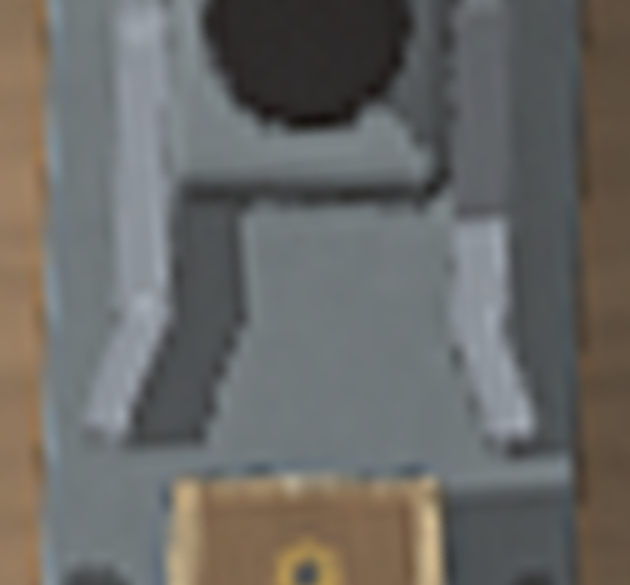

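In the rectified view (4.5 px/mm, centre column 315), the fence inner faces are at columns ≈165 and ≈458. The fences' midline is at about +0.9 mm and parallel to the fitted yaw. The nose spans columns ≈175–442, so it sits about 1–2 mm too far left, well inside the flare. I'll shift -1 mm sideways, lower to 2 mm above the bed and enter the flare.

Request:
play_rows:
  commands:
    - [[0,-0.001,-0.015],[0,0,0]]
    - [[0,-0.001,-0.025],[0,0,0]]
    - [[0,-0.001,-0.0285],[0,0,0]]
    - [[0,-0.001,-0.0285],[0,0,0]]
    - [[0.006,-0.0016,-0.0285],[0,0,0]]
    - [[0.012,-0.0022,-0.0285],[0,0,0]]
    - [[0.018,-0.0027,-0.0285],[0,0,0]]
    - [[0.024,-0.0033,-0.0285],[0,0,0]]
    - [[0.03,-0.0039,-0.0285],[0,0,0]]
    - [[0.03,-0.0039,-0.0285],[0,0,0]]

```text
time_s: 6.25
position: [0.4998, 0.0039, 0.0631]
tcp_rot: [[0.096, 0.001, -0.995], [0.995, -0.0, 0.096], [-0.0, -1.0, -0.001]]
force: [-0.7, 0.4, -1.2]
opening: 0.261
```

Request:
play_rows:
  commands:
    - [[0.003,-0.0003,0],[0,0,0]]
    - [[0.006,-0.0006,0],[0,0,0]]
    - [[0.009,-0.0009,0],[0,0,0]]
    - [[0.012,-0.0012,0],[0,0,0]]
    - [[0.015,-0.0014,0],[0,0,0]]
    - [[0.018,-0.0017,0],[0,0,0]]
    - [[0.021,-0.002,0],[0,0,0]]
    - [[0.021,-0.002,0],[0,0,0]]

```text
time_s: 7.25
position: [0.5204, 0.002, 0.063]
tcp_rot: [[0.096, 0.0, -0.995], [0.995, -0.0, 0.096], [-0.0, -1.0, -0.0]]
force: [1.2, 0.4, -1.1]
opening: 0.261
```

```bash
python3 - <<'E'
from h import *
import pickle
c=capture("scene");pickle.dump(c,open("scene3.pkl","wb"));t=capture("top");pickle.dump(t,open("top3.pkl","wb"))
a=cv2.resize(c["frame"][235:325,245:335],None,fx=5,fy=6,interpolation=cv2.INTER_CUBIC)
b=cv2.resize(t["frame"][140:230,280:340],None,fx=5.8,fy=6,interpolation=cv2.INTER_CUBIC)
cv2.imwrite("pics/s3.png",np.hstack([a,b])[:,:,::-1])
s=read_state();print({k:np.round(s[k],4).tolist() for k in("time_s","position","tcp_rot","force","moment","opening")})
E
```

```text
{'time_s': 7.35, 'position': [0.5199, 0.0021, 0.063], 'tcp_rot': [[0.0956, -0.0003, -0.9954], [0.9954, 0.0, 0.0956], [0.0, -1.0, 0.0003]], 'force': [-0.1063, -0.2687, -1.8568], 'moment': [0.0124, 0.0567, -0.0389], 'opening': 0.2627}
```

View pics/s3.png

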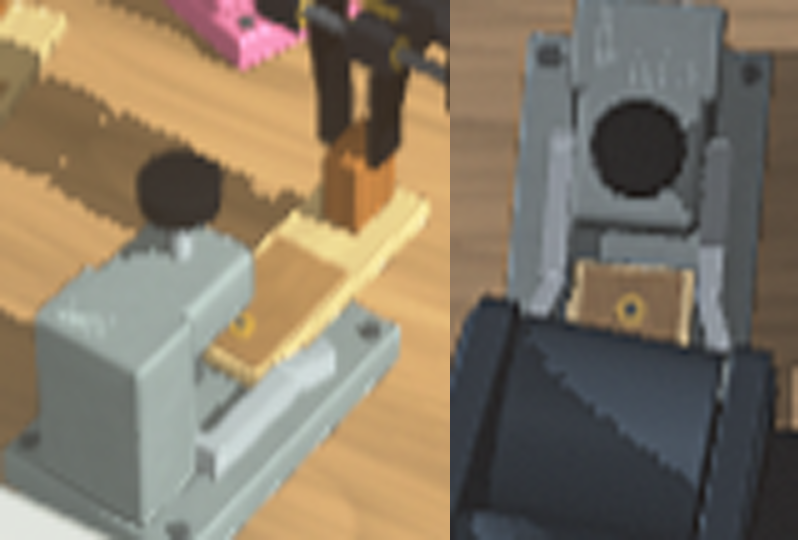

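The nose is now between the straight fences (top-crop corners (578,264) and (694,272)) with no contact force. I'll continue in, watching the forces.

Request:
play_rows:
  commands:
    - [[0.0025,-0.0002,0],[0,0,0]]
    - [[0.005,-0.0005,0],[0,0,0]]
    - [[0.0075,-0.0007,0],[0,0,0]]
    - [[0.01,-0.001,0],[0,0,0]]
    - [[0.0125,-0.0012,0],[0,0,0]]
    - [[0.015,-0.0014,0],[0,0,0]]

```text
time_s: 8.1
position: [0.5352, 0.0006, 0.063]
tcp_rot: [[0.096, -0.0, -0.995], [0.995, -0.0, 0.096], [-0.0, -1.0, 0.0]]
force: [0.3, 0.1, -2.0]
opening: 0.263
```

Request:
play_rows:
  commands:
    - [[0.0025,-0.0002,0],[0,0,0]]
    - [[0.005,-0.0005,0],[0,0,0]]
    - [[0.0075,-0.0007,0],[0,0,0]]
    - [[0.01,-0.001,0],[0,0,0]]
    - [[0.0125,-0.0012,0],[0,0,0]]
    - [[0.015,-0.0014,0],[0,0,0]]

```text
time_s: 8.85
position: [0.5502, -0.0007, 0.063]
tcp_rot: [[0.096, -0.0, -0.995], [0.995, -0.0, 0.096], [-0.0, -1.0, 0.0]]
force: [-0.5, 0.1, -2.4]
opening: 0.266
```

Request:
play_rows:
  commands:
    - [[0.002,-0.0002,0],[0,0,0]]
    - [[0.004,-0.0004,0],[0,0,0]]
    - [[0.006,-0.0006,0],[0,0,0]]
    - [[0.008,-0.0008,0],[0,0,0]]
    - [[0.01,-0.001,0],[0,0,0]]
    - [[0.012,-0.0011,-0.0005],[0,0,0]]
    - [[0.014,-0.0013,-0.0008],[0,0,0]]
    - [[0.015,-0.0014,-0.001],[0,0,0]]

```text
time_s: 9.85
position: [0.5652, -0.0022, 0.062]
tcp_rot: [[0.096, 0.0, -0.995], [0.995, -0.0, 0.096], [-0.0, -1.0, -0.0]]
force: [-0.8, -0.3, -0.6]
opening: 0.267
```

Request:
play_rows:
  commands:
    - [[0.0005,0,-0.0003],[0,0,0]]
    - [[0.001,-0.0001,-0.0005],[0,0,0]]
    - [[0.0015,-0.0001,-0.0005],[0,0,0]]
    - [[0.002,-0.0002,-0.0005],[0,0,0]]

```text
time_s: 10.35
position: [0.567, -0.0023, 0.0616]
tcp_rot: [[0.096, 0.0, -0.995], [0.995, 0.0, 0.096], [0.0, -1.0, -0.0]]
force: [-1.6, 0.3, -1.1]
opening: 0.261
```

Request:
play_rows:
  commands:
    - [[0.0005,0,0],[0,0,0]]
    - [[0.001,-0.0001,0],[0,0,0]]
    - [[0.0015,-0.0001,0],[0,0,0]]

```text
time_s: 10.72
position: [0.5685, -0.0024, 0.0616]
tcp_rot: [[0.096, -0.0, -0.995], [0.995, -0.0, 0.096], [-0.0, -1.0, 0.0]]
force: [0.0, 0.1, -0.2]
opening: 0.263
```

Request:
play_rows:
  commands:
    - [[0.0005,0,0],[0,0,0]]
    - [[0.001,-0.0001,0],[0,0,0]]

```text
time_s: 10.98
position: [0.5695, -0.0025, 0.0615]
tcp_rot: [[0.096, -0.0, -0.995], [0.995, 0.0, 0.096], [0.0, -1.0, 0.0]]
force: [-0.4, -0.7, -1.3]
opening: 0.265
```

Request:
play_rows:
  commands:
    - [[0.0005,0,0],[0,0,0]]
    - [[0.001,-0.0001,0],[0,0,0]]

```text
time_s: 11.22
position: [0.5705, -0.0026, 0.0615]
tcp_rot: [[0.096, -0.0, -0.995], [0.995, 0.0, 0.096], [0.0, -1.0, 0.0]]
force: [-0.1, 0.4, -1.3]
opening: 0.262
```

Request:
play_rows:
  commands:
    - [[0.0005,0,0],[0,0,0]]
    - [[0.001,-0.0001,0],[0,0,0]]

```text
time_s: 11.48
position: [0.5707, -0.0026, 0.0615]
tcp_rot: [[0.096, -0.002, -0.995], [0.995, 0.0, 0.096], [0.0, -1.0, 0.002]]
force: [-2.1, -0.9, 1.2]
opening: 0.269
```

Request:
play_rows:
  commands:
    - [[0.0005,0,0],[0,0,0]]
    - [[0.001,-0.0001,0],[0,0,0]]

```text
time_s: 11.72
position: [0.5707, -0.0026, 0.0615]
tcp_rot: [[0.095, -0.004, -0.995], [0.995, 0.0, 0.095], [0.0, -1.0, 0.004]]
force: [-6.0, 0.2, 3.3]
opening: 0.262
```

Firm contact at x=0.5707; the press fit predicted 0.5705, so this is the stop. I'll press slightly more and settle it onto the bed.

Request:
play_rows:
  commands:
    - [[0.0005,0,-0.0003],[0,0,0]]
    - [[0.0005,0,-0.0006],[0,0,0]]
    - [[0.0005,0,-0.0006],[0,0,0]]

```text
time_s: 12.1
position: [0.5707, -0.0026, 0.0614]
tcp_rot: [[0.095, -0.005, -0.995], [0.995, 0.0, 0.095], [-0.0, -1.0, 0.005]]
force: [-7.3, -0.5, 6.7]
opening: 0.266
```

```bash
python3 - <<'E'
from h import *
import pickle
c=capture("scene");pickle.dump(c,open("scene4.pkl","wb"));t=capture("top");pickle.dump(t,open("top4.pkl","wb"))
a=cv2.resize(c["frame"][245:325,250:330],None,fx=9,fy=7,interpolation=cv2.INTER_CUBIC)
cv2.imwrite("pics/s4.png",a[:,:,::-1])
s=read_state();print({k:np.round(s[k],4).tolist() for k in("time_s","position","tcp_rot","force","moment","opening")})
E
```

```text
{'time_s': 12.2, 'position': [0.5707, -0.0026, 0.0614], 'tcp_rot': [[0.0953, -0.0047, -0.9954], [0.9955, 0.0004, 0.0953], [-0.0001, -1.0, 0.0047]], 'force': [-6.9374, -0.4865, 7.9212], 'moment': [0.0164, 1.2378, 0.0375], 'opening': 0.2651}
```

View pics/s4.png

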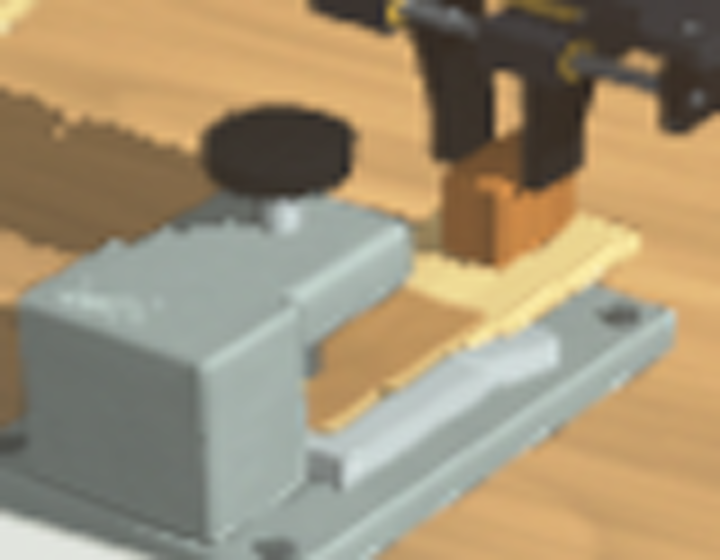

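The carrier lies flat between the fences with its nose under the head, contact about 7 N forward and 8 N down, and position as predicted. I'll relax the push, release and lift.

Request:
play_rows:
  commands:
    - [[-0.0007,0,0.0003],[0,0,0]]
    - [[-0.0014,0.0001,0.0006],[0,0,0]]
    - [[-0.0014,0.0001,0.0006],[0,0,0]]

```text
time_s: 12.58
position: [0.5707, -0.0025, 0.0614]
tcp_rot: [[0.096, -0.002, -0.995], [0.995, 0.0, 0.096], [0.0, -1.0, 0.002]]
force: [-4.7, -0.1, 3.4]
opening: 0.264
```

Request:
play_rows:
  commands:
    - [[0,0,0],[0,0,0]]
    - [[0,0,0],[0,0,0]]
    - [[0,0,0],[0,0,0]]
    - [[0,0,0],[0,0,0]]
    - [[0,0,0],[0,0,0]]
    - [[0,0,0],[0,0,0]]
  gripper: 0.07

```text
time_s: 13.32
position: [0.5717, -0.0028, 0.0615]
tcp_rot: [[0.096, 0.0, -0.995], [0.995, -0.0, 0.096], [-0.0, -1.0, -0.0]]
force: [-0.3, 0.4, 0.6]
opening: 0.784
```

Request:
play_rows:
  commands:
    - [[0,0,0.03],[0,0,0]]
    - [[0,0,0.07],[0,0,0]]
    - [[0,0,0.12],[0,0,0]]
    - [[-0.01,0,0.16],[0,0,0]]
    - [[-0.01,0,0.16],[0,0,0]]

```text
time_s: 13.95
position: [0.5633, -0.003, 0.2251]
tcp_rot: [[0.096, 0.007, -0.995], [0.995, -0.002, 0.096], [-0.001, -1.0, -0.008]]
force: [-0.0, -0.9, 0.2]
opening: 0.804
```

```bash
python3 - <<'E'
from h import *
import pickle
c=capture("scene");pickle.dump(c,open("scene5.pkl","wb"));t=capture("top");pickle.dump(t,open("top5.pkl","wb"))
d=pickle.load(open("scene4.pkl","rb"))
a=cv2.resize(c["frame"][245:325,250:330],None,fx=9,fy=7,interpolation=cv2.INTER_CUBIC)
cv2.imwrite("pics/s5.png",a[:,:,::-1])
x=np.abs(c["frame"].astype(int)-d["frame"]).max(2)[245:325,250:330]
print("changed px near carrier edge/tag",[(v+245,u+250) for v,u in np.argwhere(x[45:]>40)[:0]],(x[45:]>40).sum())
s=read_state();print({k:np.round(s[k],4).tolist() for k in("time_s","position","tcp_rot","force","moment","opening")})
E
```

```text
changed px near carrier edge/tag [] 0
{'time_s': 14.05, 'position': [0.5613, -0.0027, 0.2215], 'tcp_rot': [[0.0957, 0.0002, -0.9954], [0.9954, 0.0, 0.0957], [0.0, -1.0, -0.0002]], 'force': [0.6373, -0.0978, 0.1314], 'moment': [0.0603, -0.0391, 0.0031], 'opening': 0.803}
```

View pics/s5.png

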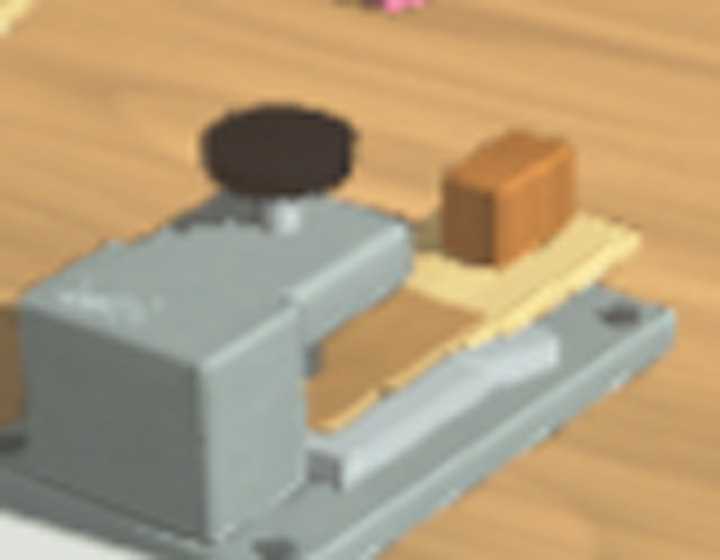

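After release the carrier has not moved (no pixel change in the lower crop) and is home. Next I close the jaws and go above the cap.

Request:
play_rows:
  commands:
    - [[0.03,-0.002,0],[0,0,0]]
    - [[0.07,-0.005,0],[0,0,0]]
    - [[0.105,-0.008,0],[0,0,0]]
    - [[0.118,-0.009,-0.01],[0,0,0]]
    - [[0.118,-0.009,-0.025],[0,0,0]]
    - [[0.118,-0.009,-0.035],[0,0,0]]
    - [[0.118,-0.009,-0.04],[0,0,0]]
    - [[0.118,-0.009,-0.04],[0,0,0]]
    - [[0.118,-0.009,-0.04],[0,0,0]]
  gripper: 0.0

```text
time_s: 15.18
position: [0.6798, -0.0118, 0.1823]
tcp_rot: [[0.096, 0.001, -0.995], [0.995, -0.0, 0.096], [-0.0, -1.0, -0.001]]
force: [0.4, 0.1, 0.0]
opening: 0.008
```

Request:
play_rows:
  commands:
    - [[0,0,-0.001],[0,0,0]]
    - [[0,0,-0.002],[0,0,0]]
    - [[0,0,-0.003],[0,0,0]]
    - [[0,0,-0.004],[0,0,0]]
    - [[0,0,-0.005],[0,0,0]]
    - [[0,0,-0.006],[0,0,0]]
    - [[0,0,-0.007],[0,0,0]]
    - [[0,0,-0.008],[0,0,0]]

```text
time_s: 16.18
position: [0.6796, -0.0117, 0.1734]
tcp_rot: [[0.096, -0.0, -0.995], [0.995, 0.0, 0.096], [-0.0, -1.0, 0.0]]
force: [0.1, 0.1, -0.3]
opening: 0.003
```

Request:
play_rows:
  commands:
    - [[0,0,-0.0005],[0,0,0]]
    - [[0,0,-0.001],[0,0,0]]
    - [[0,0,-0.0015],[0,0,0]]
    - [[0,0,-0.002],[0,0,0]]
    - [[0,0,-0.0025],[0,0,0]]
    - [[0,0,-0.003],[0,0,0]]
    - [[0,0,-0.0035],[0,0,0]]
    - [[0,0,-0.004],[0,0,0]]
    - [[0,0,-0.0045],[0,0,0]]
    - [[0,0,-0.005],[0,0,0]]

```text
time_s: 17.42
position: [0.6796, -0.0117, 0.1685]
tcp_rot: [[0.096, 0.0, -0.995], [0.995, -0.0, 0.096], [-0.0, -1.0, -0.0]]
force: [0.6, -0.9, -0.2]
opening: 0.009
```

Request:
play_rows:
  commands:
    - [[0,0,-0.0005],[0,0,0]]
    - [[0,0,-0.001],[0,0,0]]
    - [[0,0,-0.0015],[0,0,0]]
    - [[0,0,-0.002],[0,0,0]]
    - [[0,0,-0.0025],[0,0,0]]
    - [[0,0,-0.003],[0,0,0]]
    - [[0,0,-0.0035],[0,0,0]]
    - [[0,0,-0.004],[0,0,0]]

```text
time_s: 18.42
position: [0.6796, -0.0117, 0.1645]
tcp_rot: [[0.096, -0.0, -0.995], [0.995, -0.0, 0.096], [-0.0, -1.0, 0.0]]
force: [0.9, 0.3, 0.2]
opening: 0.004
```

No force yet, although the tips should be at about 0.1395, below the nominal cap height. I'll look before going on.

```bash
python3 - <<'E'
from h import *
c=capture("scene")
a=cv2.resize(c["frame"][215:315,240:330],None,fx=7,fy=6,interpolation=cv2.INTER_CUBIC)
cv2.imwrite("pics/s6.png",a[:,:,::-1])
s=read_state();print({k:np.round(s[k],4).tolist() for k in("time_s","position","force","moment")})
p=np.array(s["position"]);
for q in(p,p-[0,0,.025],[.68,-.012,.145]):
    u=proj(c,q)[0];print(np.round(u,1),np.round(((u[0]-240)*7,(u[1]-215)*6)))
E
```

```text
{'time_s': 18.475, 'position': [0.6796, -0.0117, 0.1644], 'force': [0.2572, -0.7539, -0.0806], 'moment': [0.0416, 0.0052, -0.0023]}
[281.  257.1] [287. 253.]
[281.2 265.3] [289. 302.]
[281.  263.5] [287. 291.]
```

View pics/s6.png

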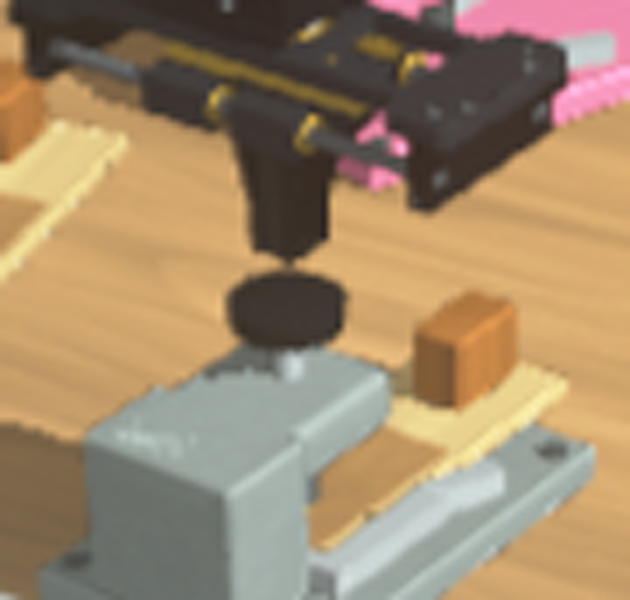

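The fingertips (crop (288,258)) hang at about TCP height, roughly 15 mm above the cap top (crop (287,290)), so the stated 25 mm tip length does not hold here. The aim is centred. I'll check pot clearance from the gripper's body, then go down slowly by feel.

```bash
python3 - <<'E'
from h import *
import pickle
t=pickle.load(open("top0.pkl","rb"))
for q in((364,145),(376,135),(376,158),(388,140)):print(np.round(onz(t,*q,.095),3),np.round(onz(t,*q,.165),3))
E
```

```text
[ 0.74  -0.153  0.095] [ 0.722 -0.146  0.165]
[ 0.767 -0.186  0.095] [ 0.747 -0.178  0.165]
[ 0.704 -0.184  0.095] [ 0.687 -0.176  0.165]
[ 0.753 -0.218  0.095] [ 0.733 -0.208  0.165]
```

Request:
play_rows:
  commands:
    - [[0,0,-0.001],[0,0,0]]
    - [[0,0,-0.002],[0,0,0]]
    - [[0,0,-0.003],[0,0,0]]
    - [[0,0,-0.004],[0,0,0]]
    - [[0,0,-0.005],[0,0,0]]
    - [[0,0,-0.006],[0,0,0]]
    - [[0,0,-0.007],[0,0,0]]
    - [[0,0,-0.008],[0,0,0]]
    - [[0,0,-0.009],[0,0,0]]
    - [[0,0,-0.01],[0,0,0]]

```text
time_s: 19.73
position: [0.6796, -0.0117, 0.1545]
tcp_rot: [[0.096, 0.0, -0.995], [0.995, 0.0, 0.096], [0.0, -1.0, -0.0]]
force: [-0.2, 1.2, 0.3]
opening: 0.008
```

The pot is at least 35 mm clear of the body. Continuing slowly.

Request:
play_rows:
  commands:
    - [[0,0,-0.0006],[0,0,0]]
    - [[0,0,-0.0012],[0,0,0]]
    - [[0,0,-0.0018],[0,0,0]]
    - [[0,0,-0.0024],[0,0,0]]
    - [[0,0,-0.003],[0,0,0]]
    - [[0,0,-0.0036],[0,0,0]]
    - [[0,0,-0.0042],[0,0,0]]
    - [[0,0,-0.0048],[0,0,0]]
    - [[0,0,-0.0054],[0,0,0]]
    - [[0,0,-0.006],[0,0,0]]

```text
time_s: 20.98
position: [0.6796, -0.0117, 0.1485]
tcp_rot: [[0.096, -0.0, -0.995], [0.995, 0.0, 0.096], [0.0, -1.0, 0.0]]
force: [-0.2, -0.0, -0.2]
opening: 0.005
```

Request:
play_rows:
  commands:
    - [[0,0,-0.0006],[0,0,0]]
    - [[0,0,-0.0012],[0,0,0]]
    - [[0,0,-0.0018],[0,0,0]]
    - [[0,0,-0.0024],[0,0,0]]
    - [[0,0,-0.003],[0,0,0]]
    - [[0,0,-0.0036],[0,0,0]]
    - [[0,0,-0.0042],[0,0,0]]
    - [[0,0,-0.0048],[0,0,0]]

```text
time_s: 21.98
position: [0.6796, -0.0117, 0.1437]
tcp_rot: [[0.096, 0.0, -0.995], [0.995, -0.0, 0.096], [-0.0, -1.0, -0.0]]
force: [0.8, -0.6, 0.5]
opening: 0.001
```

Request:
play_rows:
  commands:
    - [[0,0,-0.0006],[0,0,0]]
    - [[0,0,-0.0012],[0,0,0]]
    - [[0,0,-0.0018],[0,0,0]]
    - [[0,0,-0.0024],[0,0,0]]
    - [[0,0,-0.003],[0,0,0]]
    - [[0,0,-0.003],[0,0,0]]

```text
time_s: 22.72
position: [0.6796, -0.0117, 0.1407]
tcp_rot: [[0.096, -0.0, -0.995], [0.995, 0.0, 0.096], [0.0, -1.0, 0.0]]
force: [0.7, -1.0, 0.0]
opening: 0.006
```

```bash
python3 - <<'E'
from h import *
c=capture("scene")
a=cv2.resize(c["frame"][225:305,240:320],None,fx=8,fy=7,interpolation=cv2.INTER_CUBIC)
cv2.imwrite("pics/s7.png",a[:,:,::-1])
s=read_state();print({k:np.round(s[k],4).tolist() for k in("time_s","position","force","moment")})
E
```

```text
{'time_s': 22.775, 'position': [0.6796, -0.0117, 0.1407], 'force': [0.5805, -0.4064, 1.0312], 'moment': [0.0637, -0.0076, -0.0518]}
```

View pics/s7.png

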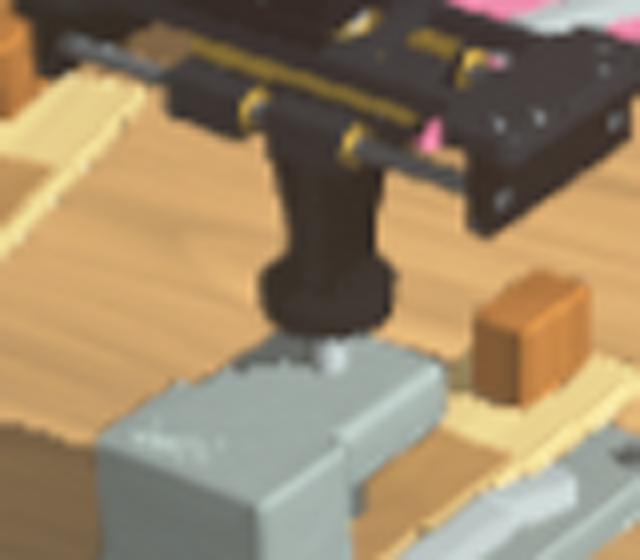

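The tips are about at the cap face (crop ~(328,285)), the cap is still up and the stem is visible. That was my last picture (12), so I go by force from here.

Request:
play_rows:
  commands:
    - [[0,0,-0.0005],[0,0,0]]
    - [[0,0,-0.001],[0,0,0]]
    - [[0,0,-0.0015],[0,0,0]]
    - [[0,0,-0.002],[0,0,0]]
    - [[0,0,-0.0025],[0,0,0]]
    - [[0,0,-0.003],[0,0,0]]
    - [[0,0,-0.0035],[0,0,0]]
    - [[0,0,-0.004],[0,0,0]]

```text
time_s: 23.78
position: [0.6796, -0.0117, 0.1368]
tcp_rot: [[0.096, 0.0, -0.995], [0.995, -0.0, 0.096], [-0.0, -1.0, -0.0]]
force: [-0.6, 0.3, 3.4]
opening: 0.004
```

Request:
play_rows:
  commands:
    - [[0,0,-0.0005],[0,0,0]]
    - [[0,0,-0.001],[0,0,0]]
    - [[0,0,-0.0015],[0,0,0]]
    - [[0,0,-0.002],[0,0,0]]

```text
time_s: 24.28
position: [0.6796, -0.0118, 0.1348]
tcp_rot: [[0.096, 0.0, -0.995], [0.995, -0.0, 0.096], [-0.0, -1.0, -0.0]]
force: [-0.7, 0.1, 4.7]
opening: 0.002
```

Request:
play_rows:
  commands:
    - [[0,0,-0.0004],[0,0,0]]
    - [[0,0,-0.0008],[0,0,0]]
    - [[0,0,-0.0012],[0,0,0]]
    - [[0,0,-0.0016],[0,0,0]]
    - [[0,0,-0.002],[0,0,0]]

```text
time_s: 24.9
position: [0.6796, -0.0117, 0.133]
tcp_rot: [[0.096, 0.0, -0.995], [0.995, -0.0, 0.096], [-0.0, -1.0, -0.0]]
force: [-0.9, -0.2, 6.7]
opening: 0.003
```

Request:
play_rows:
  commands:
    - [[0,0,-0.0004],[0,0,0]]
    - [[0,0,-0.0008],[0,0,0]]
    - [[0,0,-0.0012],[0,0,0]]

```text
time_s: 25.28
position: [0.6796, -0.0117, 0.132]
tcp_rot: [[0.096, 0.0, -0.995], [0.995, -0.0, 0.096], [-0.0, -1.0, -0.0]]
force: [-2.0, 0.6, 6.2]
opening: 0.005
```

Request:
play_rows:
  commands:
    - [[0,0,-0.0004],[0,0,0]]
    - [[0,0,-0.0008],[0,0,0]]
    - [[0,0,-0.0012],[0,0,0]]

```text
time_s: 25.65
position: [0.6797, -0.0118, 0.1309]
tcp_rot: [[0.096, 0.0, -0.995], [0.995, -0.0, 0.096], [-0.0, -1.0, -0.0]]
force: [-2.2, 0.4, 7.0]
opening: 0.005
```

Request:
play_rows:
  commands:
    - [[0,0,-0.0004],[0,0,0]]
    - [[0,0,-0.0008],[0,0,0]]
    - [[0,0,-0.0012],[0,0,0]]

```text
time_s: 26.02
position: [0.6796, -0.0118, 0.1298]
tcp_rot: [[0.096, 0.0, -0.995], [0.995, -0.0, 0.096], [-0.0, -1.0, -0.0]]
force: [-1.9, 0.5, 7.3]
opening: 0.004
```

Request:
play_rows:
  commands:
    - [[0,0,-0.0004],[0,0,0]]
    - [[0,0,-0.0008],[0,0,0]]
    - [[0,0,-0.0012],[0,0,0]]

```text
time_s: 26.4
position: [0.6796, -0.0117, 0.1287]
tcp_rot: [[0.096, 0.0, -0.995], [0.995, -0.0, 0.096], [-0.0, -1.0, -0.0]]
force: [-2.4, 0.2, 8.3]
opening: 0.006
```

Request:
play_rows:
  commands:
    - [[0,0,-0.0004],[0,0,0]]
    - [[0,0,-0.0008],[0,0,0]]
    - [[0,0,-0.0012],[0,0,0]]

```text
time_s: 26.78
position: [0.6797, -0.0118, 0.1281]
tcp_rot: [[0.096, 0.0, -0.995], [0.995, -0.0, 0.096], [-0.0, -1.0, -0.0]]
force: [-4.5, 0.1, 10.7]
opening: 0.003
```

Request:
play_rows:
  commands:
    - [[0,0,-0.0004],[0,0,0]]
    - [[0,0,-0.0008],[0,0,0]]

```text
time_s: 27.02
position: [0.6797, -0.0117, 0.128]
tcp_rot: [[0.095, 0.001, -0.995], [0.995, -0.0, 0.095], [-0.0, -1.0, -0.001]]
force: [-5.2, 0.8, 14.4]
opening: 0.006
```

Request:
play_rows:
  commands:
    - [[0,0,-0.0004],[0,0,0]]
    - [[0,0,-0.0008],[0,0,0]]

```text
time_s: 27.28
position: [0.6797, -0.0117, 0.128]
tcp_rot: [[0.095, 0.001, -0.995], [0.995, -0.0, 0.095], [-0.0, -1.0, -0.001]]
force: [-5.7, 1.2, 17.2]
opening: 0.003
```

The force rises hard while the position stalls at 0.128, so the plunger is bottomed. I'll push slightly more to about 20 N and hold for a good second.

Request:
play_rows:
  commands:
    - [[0,0,-0.0003],[0,0,0]]
    - [[0,0,-0.0005],[0,0,0]]
    - [[0,0,-0.0005],[0,0,0]]

```text
time_s: 27.65
position: [0.6797, -0.0117, 0.128]
tcp_rot: [[0.095, 0.001, -0.995], [0.995, -0.001, 0.095], [-0.0, -1.0, -0.001]]
force: [-6.1, 0.5, 18.8]
opening: 0.003
```

Request:
play_rows:
  commands:
    - [[0,0,0],[0,0,0]]
    - [[0,0,0],[0,0,0]]
    - [[0,0,0],[0,0,0]]
    - [[0,0,0],[0,0,0]]
    - [[0,0,0],[0,0,0]]
    - [[0,0,0],[0,0,0]]
    - [[0,0,0],[0,0,0]]
    - [[0,0,0],[0,0,0]]

```text
time_s: 28.65
position: [0.6797, -0.0117, 0.128]
tcp_rot: [[0.095, 0.001, -0.995], [0.995, -0.001, 0.095], [-0.0, -1.0, -0.001]]
force: [-6.2, 0.2, 18.2]
opening: 0.01
```

Held at about 18.5 N for over a second. Now I let it come up gently, then clear away.

Request:
play_rows:
  commands:
    - [[0,0,0.001],[0,0,0]]
    - [[0,0,0.002],[0,0,0]]
    - [[0,0,0.004],[0,0,0]]
    - [[0,0,0.006],[0,0,0]]
    - [[0,0,0.008],[0,0,0]]
    - [[0,0,0.01],[0,0,0]]
    - [[0,0,0.012],[0,0,0]]
    - [[0,0,0.014],[0,0,0]]
    - [[0,0,0.018],[0,0,0]]
    - [[0,0,0.024],[0,0,0]]

```text
time_s: 29.9
position: [0.6793, -0.0117, 0.148]
tcp_rot: [[0.096, -0.001, -0.995], [0.995, 0.0, 0.096], [0.0, -1.0, 0.001]]
force: [-0.3, 0.0, 0.4]
opening: 0.006
```

Request:
play_rows:
  commands:
    - [[0,0,0.02],[0,0,0]]
    - [[0,0,0.05],[0,0,0]]
    - [[0,0,0.08],[0,0,0]]
    - [[-0.04,0.02,0.1],[0,0,0]]
    - [[-0.09,0.05,0.1],[0,0,0]]
    - [[-0.13,0.08,0.1],[0,0,0]]
    - [[-0.15,0.12,0.1],[0,0,0]]
    - [[-0.16,0.16,0.1],[0,0,0]]
    - [[-0.17,0.2,0.1],[0,0,0]]
    - [[-0.17,0.2,0.1],[0,0,0]]

```text
time_s: 31.15
position: [0.5085, 0.1906, 0.2488]
tcp_rot: [[0.092, -0.0, -0.996], [0.996, 0.0, 0.092], [0.0, -1.0, 0.0]]
force: [-0.1, -0.2, -0.4]
opening: 0.01
```

```bash
python3 - <<'E'
from h import *
import pickle
from fit import *
c=capture("scene");t=capture("top");t0=pickle.load(open("top0.pkl","rb"));d=pickle.load(open("scene5.pkl","rb"))
x=np.abs(c["frame"].astype(int)-d["frame"]).max(2)
print("scene press region changed px:",(x[255:325,250:330]>40).sum(), np.argwhere(x[255:325,250:330]>40)[:8].tolist())
B=(275+(586-360)/6,130+208/6); print("cap depth before/after",t0["depth"][int(B[1]),int(B[0])],t["depth"][int(B[1]),int(B[0])])
y=np.abs(t["frame"].astype(int)-t0["frame"]).max(2)
for n,b in dict(wide=(385,190,440,265),pot=(360,125,392,162),stapler=(420,130,442,182),edge=(455,185,480,312),disp=(175,140,240,178),roll=(128,185,168,225),jar=(135,245,172,280),orange=(160,305,220,365),pink=(332,262,400,350)).items():
    print(n,(y[b[1]:b[3],b[0]:b[2]]>40).sum())
# carrier pose: ortho edge of grip top from depth
vv,uu=np.mgrid[200:235,285:335];z=np.array([[*dep(t,u,v)] for u,v in zip(uu.ravel(),vv.ravel())]);m=(z[:,2]>.06)&(z[:,2]<.09)
print("grip top px",m.sum(),"mean",np.round(z[m].mean(0),4) if m.any() else None)
s=read_state();print({k:np.round(s[k],4).tolist() for k in("time_s","position","force")})
E
```

```text
scene press region changed px: 305 [[0, 0], [0, 1], [0, 2], [0, 3], [0, 4], [0, 5], [0, 6], [0, 7]]
cap depth before/after 1.4975963 1.5037999
wide 457
pot 0
stapler 0
edge 524
disp 0
roll 0
jar 0
orange 2322
pink 1889
grip top px 133 mean [5.702e-01 1.000e-04 6.950e-02]
{'time_s': 31.25, 'position': [0.5097, 0.1883, 0.2487], 'force': [-0.2862, -0.2159, 0.4381]}
```

Grip top at (0.570, 0.000) is as planned. The cap depth (6 mm, single pixel) and the changed regions, probably arm shadows, need a better check using averaged depth and shadow-insensitive colour.

```bash
python3 - <<'E'
from h import *
import pickle
t0=pickle.load(open("top0.pkl","rb"));t5=pickle.load(open("top5.pkl","rb"));d=pickle.load(open("scene5.pkl","rb"));d0=pickle.load(open("scene0.pkl","rb"))
t=capture("top");c=capture("scene")
cy,cx=int(130+208/6),int(275+226/6)
for n,q in(("t0",t0),("now",t)): print("cap",n,np.median(q["depth"][cy-4:cy+5,cx-4:cx+5]),q["depth"][cy-4:cy+5,cx-4:cx+5].std())
# scene: cap patch search vs first picture
p0=d0["frame"][255:285,262:300]; r=cv2.matchTemplate(c["frame"][245:295,252:310],p0,cv2.TM_CCOEFF_NORMED);print("cap match offset (expect 10,10)",cv2.minMaxLoc(r)[3],r.max())
p=d["frame"][280:320,282:328];r=cv2.matchTemplate(c["frame"][270:330,272:338],p,cv2.TM_CCOEFF_NORMED);print("carrier match vs after release (10,10)",cv2.minMaxLoc(r)[3],r.max())
ch=lambda f:(lambda g:g/ g.sum(2,keepdims=True))(f.astype(float)+8)
y=np.abs(ch(t["frame"])-ch(t0["frame"])).max(2)
for n,b in dict(wide=(385,190,440,265),edge=(455,185,480,312),orange=(160,305,220,365),pink=(332,262,400,350)).items():
    dz=t["depth"]-t0["depth"];R=np.s_[b[1]:b[3],b[0]:b[2]]
    print(n,"chroma",(y[R]>.08).sum(),"depth>12mm",(np.abs(dz[R])>.012).sum())
E
```

```text
cap t0 1.5022593 0.003008112
cap now 1.5011004 0.0030620245
cap match offset (expect 10,10) (10, 10) 0.84512
carrier match vs after release (10,10) (10, 10) 0.99981725
wide chroma 0 depth>12mm 150
edge chroma 0 depth>12mm 98
orange chroma 2696 depth>12mm 2830
pink chroma 0 depth>12mm 161
```

```bash
python3 - <<'E'
from h import *
import pickle
d0=pickle.load(open("scene0.pkl","rb"));c=capture("scene");t=capture("top")
def orange(f):
    h=cv2.cvtColor(f,cv2.COLOR_RGB2HSV);m=(h[...,1]>225)&(h[...,2]>150)&(h[...,0]<18);m[:230]=0;m[300:]=0;m[:,:400]=0;m[:,510:]=0;v,u=np.nonzero(m);return m.sum(),u.mean().round(1),v.mean().round(1)
print("orange in scene before/after",orange(d0["frame"]),orange(c["frame"]))
print("top depth at orange (arm if <1.5):",np.median(t["depth"][315:355,170:210]))
E
```

```text
orange in scene before/after (np.int64(429), np.float64(464.5), np.float64(260.6)) (np.int64(445), np.float64(463.5), np.float64(260.8))
top depth at orange (arm if <1.5): 0.8455647
```

The orange carrier hasn't moved: the top-view change was the arm hiding it, and the 1 px difference in the scene view is shadow. Everything checks out, so I hand in.

```bash
python3 -c "
from rig import *
print(read_state()['time_s']);print(hand_in())"
```

```text
31.45
the job is handed in; nothing more can be done
None
```

I slid the narrow carrier home in the grey press, then pushed the plunger down to its stop and let it come back up. I handed in at 31.5 s of the 61 s allowed.

- **Carrier:** I slid it in between the fences until it met the back stop at about 7 N, where the camera fit had predicted (TCP x 0.5707 against 0.5705). After release and again after pressing, it matched its earlier picture (0 px shift).
- **Plunger:** It bottomed at roughly 10 mm of stroke, where the force rose hard while the position stalled. I held it there for over a second at about 18–19 N. Sideways force on the tool was about 6 N.
- **Last checks:** The cap is back up (averaged depth within 1 mm of the start) and the arm is clear with no force on the tool. The other objects I checked show no real movement; the changes there were arm shadows and the arm hiding the orange carrier, which the second camera showed still in place.
- **Disagreements:**
  - The fingertips seemed to end well short of the stated 25 mm ahead of the TCP (cap contact came about 30 mm lower than expected), so I found the cap by force.
  - A single-pixel cap depth first read 6 mm low, but the averaged reading did not bear that out.
  - The cap's picture match was only 0.85, at zero shift, because the carrier now sits in the background.

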